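# Find the stripped cap bolt of a polishing spindle and hold its bearing cap open

## Task

The polishing spindle on the bench rattles: of the three bolts that clamp its hinged bearing caps one has lost its thread, though all three look alike. Tap each of the three bolt heads from above with the fingertips, in order from the pulley end (left) to the pointed end (right), lightly but firmly enough (about 5 N) to feel which one gives; then lift that bearing's cap well open, about 50 degrees (the lug at its front is there to take hold of), and finish while still holding it there, without letting go, so that the thread can be repaired. Leave the other two caps shut, do not hammer the bolts, and do not disturb the compound bar, the wheel and the tin lying near the bed.

Things in the scene. Friction and masses are not known exactly. Their poses are not given: they have to be found in the camera images.
- spindle_bed: grey cast bed of a polishing spindle, fixed to the bench: base plate 112 x 276 x 12 mm with three bearing posts 85 mm apart along its y, a steel spindle along y at height 46 mm, a stepped pulley 60 mm across at the +y end and a bare pointed taper at the -y end (whole length 320 mm). Origin: underside, below the middle of the spindle; -x is the front (robot's side), z up
- cap_left (a joint): hinge of the aluminium cap of the left bearing, at the pulley end: 0 shut, positive = front lifted, stop at 1.25 rad. The hinge runs along the bed's y, behind the spindle. A freed cap (0.27 kg) swings easily, about 2 N at the lug, and falls shut from any angle when let go; with a sound bolt the cap is clamped down and must stay shut
- bolt_left (a joint): travel of the cap bolt of the left bearing, at the pulley end down into its cap (m): 0 as found. A sound bolt does not move; the stripped one sinks 5 mm against its spring, 1.2 N at the start rising to about 3.5 N where it stops, and springs back. Exactly one of the three is stripped; they look alike
- bolt_left_top (a point): centre of the top of the bolt head of the left bearing, at the pulley end: round socket head 18 mm across, 10 mm high, on a 21 mm washer and a bare spring; its top is 76 mm above the bench, the highest point of the bearing. Its axis is the bed's z while the cap is shut; 35 mm in front of the spindle axis
- lug_left (a point): grip point of the lifting lug of the left bearing, at the pulley end, a straight bar on the cap that points to the front: 12 mm wide along the bed's y, 10 mm high, 42 mm long, free on both sides, 52 mm above the bench when shut. The point lies in its middle, 40 mm in front of the bolt axis and 20 mm behind the lug's rounded tip; axes as the bed's when shut, turning with the cap
- cap_left_hinge (a point): middle of the hinge axis of the cap of the left bearing, at the pulley end, 46 mm above the bench; the lug's grip point circles it at 117 mm
- cap_middle (a joint): hinge of the aluminium cap of the middle bearing: 0 shut, positive = front lifted, stop at 1.25 rad. The hinge runs along the bed's y, behind the spindle. A freed cap (0.27 kg) swings easily, about 2 N at the lug, and falls shut from any angle when let go; with a sound bolt the cap is clamped down and must stay shut
- bolt_middle (a joint): travel of the cap bolt of the middle bearing down into its cap (m): 0 as found. A sound bolt does not move; the stripped one sinks 5 mm against its spring, 1.2 N at the start rising to about 3.5 N where it stops, and springs back. Exactly one of the three is stripped; they look alike
- bolt_middle_top (a point): centre of the top of the bolt head of the middle bearing: round socket head 18 mm across, 10 mm high, on a 21 mm washer and a bare spring; its top is 76 mm above the bench, the highest point of the bearing. Its axis is the bed's z while the cap is shut; 35 mm in front of the spindle axis
- lug_middle (a point): grip point of the lifting lug of the middle bearing, a straight bar on the cap that points to the front: 12 mm wide along the bed's y, 10 mm high, 42 mm long, free on both sides, 52 mm above the bench when shut. The point lies in its middle, 40 mm in front of the bolt axis and 20 mm behind the lug's rounded tip; axes as the bed's when shut, turning with the cap
- cap_middle_hinge (a point): middle of the hinge axis of the cap of the middle bearing, 46 mm above the bench; the lug's grip point circles it at 117 mm
- cap_right (a joint): hinge of the aluminium cap of the right bearing, at the taper end: 0 shut, positive = front lifted, stop at 1.25 rad. The hinge runs along the bed's y, behind the spindle. A freed cap (0.27 kg) swings easily, about 2 N at the lug, and falls shut from any angle when let go; with a sound bolt the cap is clamped down and must stay shut
- bolt_right (a joint): travel of the cap bolt of the right bearing, at the taper end down into its cap (m): 0 as found. A sound bolt does not move; the stripped one sinks 5 mm against its spring, 1.2 N at the start rising to about 3.5 N where it stops, and springs back. Exactly one of the three is stripped; they look alike
- bolt_right_top (a point): centre of the top of the bolt head of the right bearing, at the taper end: round socket head 18 mm across, 10 mm high, on a 21 mm washer and a bare spring; its top is 76 mm above the bench, the highest point of the bearing. Its axis is the bed's z while the cap is shut; 35 mm in front of the spindle axis
- lug_right (a point): grip point of the lifting lug of the right bearing, at the taper end, a straight bar on the cap that points to the front: 12 mm wide along the bed's y, 10 mm high, 42 mm long, free on both sides, 52 mm above the bench when shut. The point lies in its middle, 40 mm in front of the bolt axis and 20 mm behind the lug's rounded tip; axes as the bed's when shut, turning with the cap
- cap_right_hinge (a point): middle of the hinge axis of the cap of the right bearing, at the taper end, 46 mm above the bench; the lug's grip point circles it at 117 mm
- compound_bar: bystander: dark red bar of polishing compound, 40 x 110 x 30 mm, loose; origin at the centre of its underside
- grinding_wheel: bystander: pale round polishing wheel lying flat, 68 mm across, 18 mm high, loose; origin at the centre of its underside
- compound_tin: bystander: round white tin with a green top, 59 mm across, 24 mm high, loose; origin at the centre of its underside

How it is judged:
On the way, in this order (a step that is already met when the one before it is completed fails the run):
1. the bolt head of the left bearing, at the pulley end is tapped with the fingers, over 2 N, while no cap is lifted (contact force between the fingers and bolt_left above 2 N and value of joint each of cap_left, cap_middle, cap_right below 0.08 rad), for 0.04 s.
2. the bolt head of the middle bearing is tapped with the fingers, over 2 N, while no cap is lifted (contact force between the fingers and bolt_middle above 2 N and value of joint each of cap_left, cap_middle, cap_right below 0.08 rad), for 0.04 s.
3. the bolt head of the right bearing, at the taper end is tapped with the fingers, over 2 N, while no cap is lifted (contact force between the fingers and bolt_right above 2 N and value of joint each of cap_left, cap_middle, cap_right below 0.08 rad), for 0.04 s.
4. one cap is lifted past 0.5 rad by the fingers (((value of joint cap_left above 0.5 rad and contact force between the fingers and cap_left above 0.4 N) or (value of joint cap_middle above 0.5 rad and contact force between the fingers and cap_middle above 0.4 N) or (value of joint cap_right above 0.5 rad and contact force between the fingers and cap_right above 0.4 N))), for 0.1 s.
At the end, for the whole second after the job is handed in: The cap whose bolt is stripped is held open by the fingers at more than 0.7 rad (40 degrees) and at rest (under 0.1 rad/s), with the fingers bearing on it (over 0.4 N); the other two caps are shut (under 0.08 rad) (((value of joint cap_left above 0.7 rad and velocity of joint cap_left between -0.1 and 0.1 rad/s and contact force between the fingers and cap_left above 0.4 N and value of joint each of cap_middle, cap_right below 0.08 rad) or (value of joint cap_middle above 0.7 rad and velocity of joint cap_middle between -0.1 and 0.1 rad/s and contact force between the fingers and cap_middle above 0.4 N and value of joint each of cap_left, cap_right below 0.08 rad) or (value of joint cap_right above 0.7 rad and velocity of joint cap_right between -0.1 and 0.1 rad/s and contact force between the fingers and cap_right above 0.4 N and value of joint each of cap_left, cap_middle below 0.08 rad))); the arm keeps its last pose, push and grip.
It fails at once if the compound bar is moved more than 20 mm (distance of compound_bar from where it was at the start of the episode above 0.02 m).
It fails at once if the grinding wheel is moved more than 20 mm (distance of grinding_wheel from where it was at the start of the episode above 0.02 m).
It fails at once if the compound tin is moved more than 20 mm (distance of compound_tin from where it was at the start of the episode above 0.02 m).
It fails at once if a bolt is hammered: more than 60 N on its head (contact force between the fingers and bolt_left above 60 N or contact force between the fingers and bolt_middle above 60 N or contact force between the fingers and bolt_right above 60 N).
It also fails if it takes over 45 s, if anything falls off the work surface, if the arm or the gripper's body presses on something with over 40 N, if the wrist force passes 120 N, or if a joint passes its speed limit or range.

## Robot

A 6-joint arm with a two-finger parallel gripper is mounted at the origin on a cart in front of the work surface, level with it; the furniture and walls round the work are solid. World frame = base frame: x ahead of the robot, y to its left, z up, the work surface at z = 0. Lengths are in m, angles in rad, forces in N, time in s.
With the tool pointing down it reaches from about 0.25 to 0.85 m from the base axis. Payload 12.5 kg.
Tool frame: the origin (TCP) lies between the finger pads; the fingertips stand 14 mm ahead of it and the grasp point (between the pads) lies 5 mm behind it; z points along the fingers, y is the line along which they close (so a half turn about z gives the same grasp; the last joint's range is limited). The gripper opens to 93 mm and grips with 3 to 60 N. Pads are 15 mm wide; open, the fingers measure 128 mm over their backs; the gripper's body (75 mm by 188 mm) begins 65 mm behind the grasp point.
Start: joints at [1.234, 0.351, 1.652, -0, 1.139, -0.085], TCP at [0.137, 0.533, 0.233] pointing down, gripper open.
Joint ranges: [-2.75, 2.75], [-0.79, 2.1], [0.01, 2.65], [-1.57, 4.71], [0.07, 3.14], [-2.87, 2.87]. Speed limits (rad/s): [2.22, 2.22, 2.79, 3.14, 3.14, 3.14].

## Interface

Orientations are given as [roll, pitch, yaw] about the fixed x, y, z axes, in that order (R = Rz(yaw) Ry(pitch) Rx(roll)).
In Python, from workcell import manip gives the robot as it stands.
- The arm moves only by the shell command python3 -m jog [FORCE], which reads ROWS from standard input. ROWS is a JSON list that holds a single list of rows (three levels of brackets), with 1 to 5 rows, each of 7 numbers: dx, dy, dz in shares of the most that a row can go, 1 being 50 mm, then a rotation vector rx, ry, rz in parts of the range, where 1.0 means 2 pi rad, then the opening from 0.0 (shut) to 1.0 (fully open); each row shifts and turns the commanded pose from where the row before left it, along the tool's axes as they then stand; what a row does not reach is not made up. A row lasts 1/10 s, in which the tool goes at most 0.05 m and 0.15 rad, less where a joint would pass 70% of its speed; a pose out of reach is approached as far as the arm can. The fingers move at their own pace and stop on an object; FORCE is the grip in N (left out, the last holds). Time passes only in rows, so rows that do not move let the fingers close. It prints the time, the measured TCP pose, the force, the opening and the grip force at its end. No shift or turn number may pass 1 either way. Input that does not fit is refused with a message, and nothing moves.
- manip.get_obs(): the state, without advancing time (a new reading comes with each control period).
- manip.get_image(name): name is "scene" or "top" or "wrist"; returns a dict with "color" (480x640x3 uint8, blue, green, red), "z_map" (480x640 float32, m along the optical axis (not along the pixel's ray), 0 where there is no reading), "fx", "fy", "cx", "cy" (pixels), "k1" (the pictures are not rectified: a ray, as slopes to the right and down, at radius r is drawn at 1 + k1 r^2 times it, then the intrinsics apply), "T" (4x4, takes a point from camera to world coordinates). Camera axes: x right, y up, looking along -z (the intrinsics and any distortion apply to the point x, -y, -z); pixel columns grow to the right and rows downward; lengths in m; the calibration is good to about 2 mm. A picture is of the moment at which its call begins.
- manip.close_job(): hands the job in; it is judged then, once.
The state is a dict: "time": time; "joints": joint angles; "joint_vel": joint speeds; "joint_efforts": joint torques, N m; "tcp_pos": TCP position; "eef_rot": TCP orientation; "wrist_force": force on the tool from outside, world axes, zero at the start; "wrist_torque": the same for the moment, N m; "gripper_width": opening from 0.0 (shut) to 1.0 (fully open); "grip_force": force on a finger pad.
Only numpy, scipy, OpenCV 4.12 (cv2) and the standard library are available. Lean on these libraries where they do the work, as an engineer would, in place of code of your own. Each camera call takes 0.05 s, during which the arm holds its last target. There are 200 camera calls.

## Working session

There is one attempt and no reset: what is moved stays moved. The work goes in short steps, Python scripts to look and compute and a shell command to move; the robot and the scene stay as the last step left them, time stands still between calls to the robot, and variables do not carry over. Pictures are saved under pics/ and viewed, at most 10 in all, crops included, and the job is handed in when it is done.

```bash
mkdir -p pics
cat > h.py <<'E'
import numpy as np, cv2
from workcell import manip
def snap(n,f=None):
    im=manip.get_image(n)
    if f: cv2.imwrite('pics/'+f,im['color'])
    np.save('/tmp/'+n+'.npy',im,allow_pickle=True)
    return im
def load(n): return np.load('/tmp/'+n+'.npy',allow_pickle=True).item()
def ray(im,u,v):
    K=np.array([[im['fx'],0,im['cx']],[0,im['fy'],im['cy']],[0,0,1.]])
    p=cv2.undistortPoints(np.array([[[u,v]]],float),K,np.array([im['k1'],0,0,0.]))[0,0]
    T=im['T']; return T[:3,3],T[:3,:3]@np.array([p[0],-p[1],-1.])
def onplane(im,u,v,z):
    o,d=ray(im,u,v); return o+d*(z-o[2])/d[2]
def bydepth(im,u,v):
    o,d=ray(im,u,v); return o+d*im['z_map'][int(v),int(u)]
E
python3 - <<'E'
from h import *
for n in ('top','scene'):
    im=snap(n,n+'0.png'); print(n,im['T'].round(3).tolist(),im['k1'],im['fx'])
o=manip.get_obs(); print(o)
E
```

```text
top [[-0.024, 0.992, -0.126, 0.36], [-0.999, -0.027, -0.024, -0.318], [-0.027, 0.125, 0.992, 1.028], [0.0, 0.0, 0.0, 1.0]] -0.016792041615897306 520.3651630258586
scene [[0.733, 0.49, -0.472, 0.061], [-0.68, 0.53, -0.507, -0.735], [0.002, 0.693, 0.721, 0.73], [0.0, 0.0, 0.0, 1.0]] 0.004576151109925036 439.3286654732868
{'time': 0.1, 'joints': array([ 1.23437525e+00,  3.51165034e-01,  1.65234238e+00,  1.30498868e-05,
        1.13906445e+00, -8.46051230e-02]), 'joint_vel': array([ 0.00110846, -0.00077372, -0.00223229,  0.0021157 , -0.00120634,
        0.00171828]), 'joint_efforts': array([ 7.78232425e-04, -4.98024988e+01, -2.85699856e+01,  7.00391061e-02,
        2.38664512e-02, -5.91111279e-05]), 'tcp_pos': array([0.13692242, 0.53239672, 0.23217147]), 'eef_rot': array([-3.14061794e+00, -9.45525945e-05,  2.88977119e+00]), 'wrist_force': array([ 0.1733565 , -0.00593237, -0.08310267]), 'wrist_torque': array([0.01104115, 0.03218029, 0.01025344]), 'grip_force': 0.0, 'gripper_width': 0.9993041859146695}
```

View pics/top0.png

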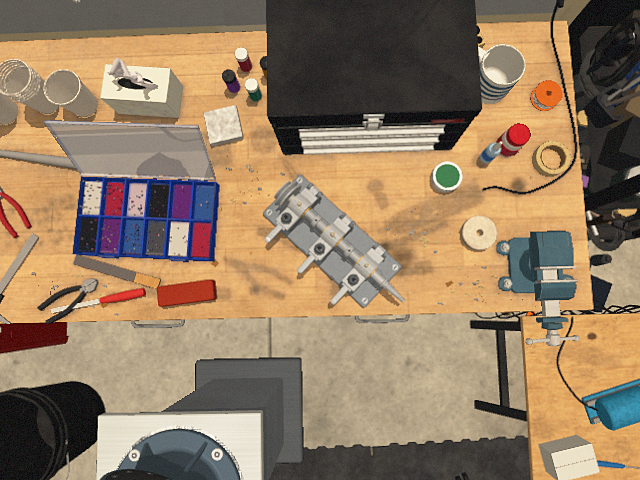

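View pics/scene0.png

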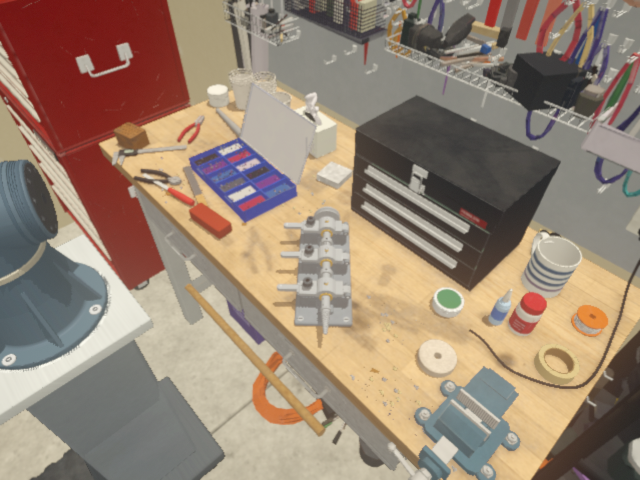

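The top view shows the spindle at about (335,240), with dark bolt heads near (286,218), (319,249) and (353,280). The lugs point down-left, and the pulley is at the upper left (295,185). The bar is at (187,292), the wheel at (479,233) and the tin at (446,177), all well clear. The scene view shows the bolts near (308,222), (309,254) and (309,284).

Run:
```python
from h import *
P={}
for n,c in (('top',[(286,218),(319,249),(353,280)]),('scene',[(309,223),(309,254),(309,285)])):
    im=load(n); g=im['color'].max(2)
    for i,(u,v) in enumerate(c):
        s=g[v-12:v+13,u-12:u+13]
        m=(s<75).astype(np.uint8); k,l,st,ce=cv2.connectedComponentsWithStats(m)
        for j in range(1,k):
            if st[j,4]>12:
                cu,cv_=ce[j][0]+u-12,ce[j][1]+v-12
                print(n,i,st[j].tolist(),round(cu,1),round(cv_,1),'plane',onplane(im,cu,cv_,.074).round(4),'depth',bydepth(im,cu,cv_).round(4))
    x0,y0=(250,165) if n=='top' else (265,195)
    cv2.imwrite(f'pics/{n}_c.png',cv2.resize(im['color'][y0:y0+145,x0:x0+165],None,fx=4,fy=4,interpolation=cv2.INTER_CUBIC)[:600])
```

```text
top 0 [7, 12, 10, 5, 14] 285.6 220.4 plane [ 0.5091 -0.2206  0.074 ] depth [ 0.5084 -0.2211  0.0783]
top 0 [15, 14, 10, 11, 30] 293.9 225.4 plane [ 0.4992 -0.236   0.074 ] depth [ 0.5033 -0.2336  0.0464]
top 1 [15, 13, 10, 11, 16] 326.5 255.0 plane [ 0.4426 -0.2951  0.074 ] depth [ 0.4457 -0.2943  0.0379]
```

View pics/top_c.png

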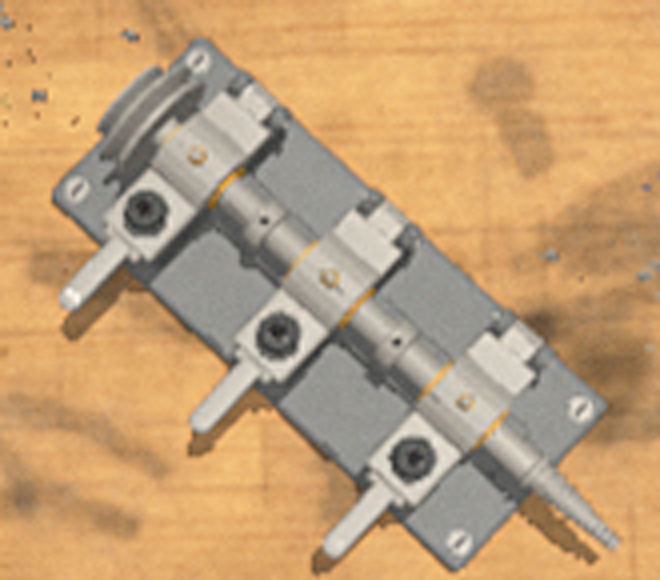

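The crop shows the three bolts at (145,209), (278,335) and (410,458), which is (286.2,217.2), (319.5,248.8) and (352.5,279.5) in the full picture. The lug tips are at about (68,298), (200,425) and (327,563).

Run:
```python
from h import *
im=load('top'); g=im['color'].max(2); out=[]
print(im['color'][213:222,281:292].max(2))
for u,v in ((286.2,217.2),(319.5,248.8),(352.5,279.5)):
    pts=[]
    for vv in range(int(v)-9,int(v)+10):
        for uu in range(int(u)-9,int(u)+10):
            p=bydepth(im,uu,vv)
            if .070<p[2]<.085 and g[vv,uu]<130: pts.append((uu,vv,p[2]))
    pts=np.array(pts); c=pts.mean(0); p=onplane(im,c[0],c[1],.076); out.append(p)
    print(len(pts),c.round(2),p.round(4))
a,b,c=out; d=a-c; print('spacing',np.linalg.norm(a-b),np.linalg.norm(b-c)); Y=d/np.linalg.norm(d)
yaw=np.arctan2(-Y[0],Y[1]); X=np.array([np.cos(yaw),np.sin(yaw),0]); print('yaw',yaw, 'resid',(b-(a+c)/2)@X)
for t,p in zip(((68,298),(200,425),(327,563)),out):
    q=onplane(im,t[0]/4+250,t[1]/4+165,.052); print('tip dist',(q-p)@-X,(q-p)@Y)
# top of bolts in scene view
im2=load('scene')
for p in out:
    q=np.linalg.inv(im2['T'])@np.r_[p,1]; r=np.hypot(q[0],q[1])/-q[2]; f=1+im2['k1']*r*r
    print('scene px',im2['cx']+im2['fx']*f*q[0]/-q[2], im2['cy']+im2['fy']*f*-q[1]/-q[2])
im2=im2['color'][205:305,270:370]; cv2.imwrite('pics/sc.png',cv2.resize(im2,None,fx=6,fy=6,interpolation=cv2.INTER_CUBIC))
```

```text
[[177 185 151 104  87  86  86 105 149 187 216]
 [199 119  82  81  80  87 107  86  89 129 199]
 [170  87  87  75  53  66  89  89  91  90 159]
 [150  86  88  52  54  42  66  93  99  79 109]
 [107  89  91  79  46  41  71  96 104  85  85]
 [ 64  91 103  89  56  73  74  95  99  79 108]
 [ 83  64  96  94  88  97  95 106  85  54 140]
 [103  64  78  93 100 106  97  77  62  64 148]
 [109  93  55  65  71  73  67  62  87  91 156]]
67 [2.8600e+02 2.1673e+02 8.0000e-02] [ 0.5157 -0.2217  0.076 ]
67 [3.1948e+02 2.4743e+02 8.0000e-02] [ 0.4567 -0.2826  0.076 ]
72 [3.5339e+02 2.7882e+02 8.0000e-02] [ 0.3976 -0.3431  0.076 ]
spacing 0.08473406036775918 0.08461958537984841
yaw -0.7714051511902755 resid 0.00019678723874761063
tip dist 0.05505936129845007 0.001074669022440348
tip dist 0.05658119737967245 -0.0013323496084501156
tip dist 0.06301176043778271 -0.003982330701411184
scene px 309.27512505448607 218.9421034506097
scene px 307.8727782606228 247.92125167297874
scene px 306.06533456101374 280.9531883828739
```

View pics/sc.png

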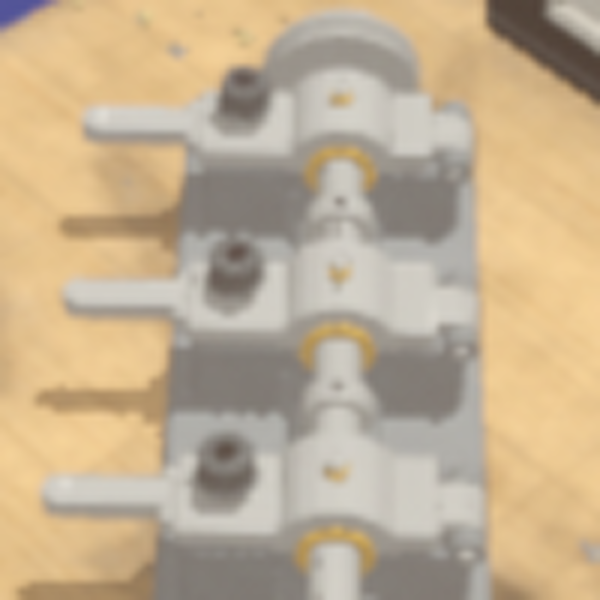

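Spacing comes out at 84.7 mm against 85 mm given, and the two views agree to about 3 mm. Averaging them puts the bolts at L(0.517,-0.223), M(0.458,-0.284) and R(0.399,-0.344), with bed yaw at -0.771. Next I turn the wrist +0.52 rad, shut the fingers and travel to the left bolt.

The manual's scale: shifts go in shares of 50 mm and turns go in shares of 2 pi rad. Converting my numbers, 0.13 rad is 0.0207.

```bash
echo '[[[0,0,0,0,0,0.0207,0],[0,0,0,0,0,0.0207,0],[0,0,0,0,0,0.0207,0],[0,0,0,0,0,0.0207,0]]]' | python3 -m jog 10; echo '[[[-0.8,-0.28,0,0,0,0,0],[-0.8,-0.28,0,0,0,0,0],[-0.8,-0.28,0,0,0,0,0],[-0.8,-0.28,0,0,0,0,0],[-0.8,-0.28,0,0,0,0,0]]]' | python3 -m jog; echo '[[[-0.8,-0.28,0,0,0,0,0],[-0.8,-0.28,0,0,0,0,0],[-0.8,-0.28,0,0,0,0,0],[-0.8,-0.28,0,0,0,0,0],[-0.8,-0.28,0,0,0,0,0]]]' | python3 -m jog;echo '[[[-0.8,-0.28,0,0,0,0,0],[-0.8,-0.28,0,0,0,0,0],[-0.8,-0.28,0,0,0,0,0],[-0.8,-0.28,0,0,0,0,0],[-0.8,-0.28,0,0,0,0,0]]]' | python3 -m jog
```

```text
time: 0.5
tcp_pos: [0.1369, 0.5325, 0.2323]
eef_rot: [-3.141, 0.0, 2.364]
wrist_force: [0.5, 0.4, 0.4]
gripper_width: 0.704
grip_force: 0.0
time: 1.0
tcp_pos: [0.2318, 0.3414, 0.2325]
eef_rot: [-3.141, 0.0, 2.37]
wrist_force: [0.5, 0.3, 0.7]
gripper_width: 0.276
grip_force: 0.0
time: 1.5
tcp_pos: [0.3263, 0.1517, 0.2327]
eef_rot: [3.141, 0.0, 2.37]
wrist_force: [0.7, 0.7, 0.1]
gripper_width: 0.007
grip_force: 0.0
time: 2.0
tcp_pos: [0.4209, -0.0382, 0.2326]
eef_rot: [3.142, -0.0, 2.369]
wrist_force: [0.7, 0.6, 0.6]
gripper_width: 0.005
grip_force: 0.0
```

Converted, -0.04 m is -0.8, -0.036 m is -0.72.

```bash
echo '[[[-0.8,-0.26,0,0,0,0,0],[-0.8,-0.26,0,0,0,0,0],[-0.8,-0.26,0,0,0,0,0],[-0.8,-0.26,0,0,0,0,0],[-0.72,-0.26,0,0,0,0,0]]]' | python3 -m jog; echo '[[[0,0,0.6,0,0,0,0],[0,0,0.6,0,0,0,0],[0,0,0.6,0,0,0,0],[0,0,0.4,0,0,0,0],[0,0,0,0,0,0,0]]]' | python3 -m jog
python3 - <<'E'
from h import *
snap('top');im=snap('scene'); im2=im['color'][155:305,230:430]; cv2.imwrite('pics/sc2.png',cv2.resize(im2,None,fx=4,fy=4,interpolation=cv2.INTER_CUBIC)); o=manip.get_obs(); print(o['tcp_pos'],o['wrist_force'])
E
```

```text
time: 2.5
tcp_pos: [0.5162, -0.2214, 0.2323]
eef_rot: [-3.141, -0.0, 2.369]
wrist_force: [0.5, 0.3, 0.3]
gripper_width: 0.005
grip_force: 0.0
time: 3.0
tcp_pos: [0.5142, -0.2189, 0.12]
eef_rot: [-3.14, -0.005, 2.37]
wrist_force: [-0.3, 1.2, 0.4]
gripper_width: 0.006
grip_force: 0.0
[ 0.51580811 -0.21965133  0.12303692] [-0.4790627  -0.40598367 -0.2489944 ]
```

View pics/sc2.png

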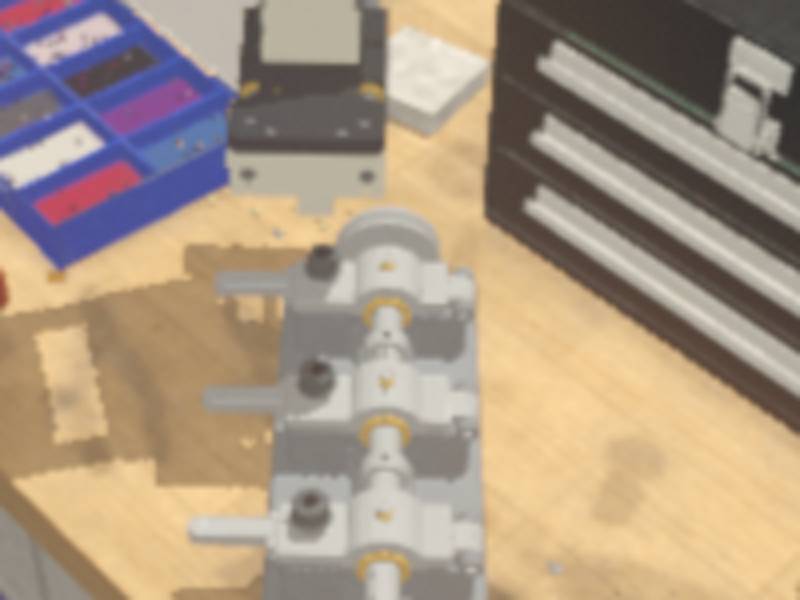

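The fingertip is at about (316,208) and the left bolt head at (320,260), straight below the tip. I descend slowly in 1–2 mm steps.

Converted, 0.01 m is 0.2, -0.003 m is -0.06.

```bash
echo '[[[-0.06,-0.04,0.2,0,0,0,0],[0,0,0.2,0,0,0,0],[0,0,0.12,0,0,0,0],[0,0,0.04,0,0,0,0],[0,0,0,0,0,0,0]]]' | python3 -m jog;  echo '[[[0,0,0.04,0,0,0,0],[0,0,0,0,0,0,0]]]' | python3 -m jog; echo '[[[0,0,0.04,0,0,0,0],[0,0,0,0,0,0,0]]]' | python3 -m jog
```

```text
time: 3.6
tcp_pos: [0.5163, -0.223, 0.0943]
eef_rot: [-3.141, -0.001, 2.37]
wrist_force: [-0.0, 0.8, 0.3]
gripper_width: 0.006
grip_force: 0.0
time: 3.8
tcp_pos: [0.5165, -0.2231, 0.0927]
eef_rot: [3.142, 0.0, 2.37]
wrist_force: [0.9, 0.0, -0.2]
gripper_width: 0.002
grip_force: 0.0
time: 4.0
tcp_pos: [0.5164, -0.223, 0.0905]
eef_rot: [-3.142, -0.0, 2.37]
wrist_force: [-0.9, -0.1, -0.6]
gripper_width: 0.004
grip_force: 0.0
```

Converted, 0.001 m is 0.02.

```bash
for i in 1; do echo '[[[0,0,0.02,0,0,0,0],[0,0,0,0,0,0,0]]]' | python3 -m jog; done;  echo '[[[0,0,0.02,0,0,0,0],[0,0,0,0,0,0,0]]]' | python3 -m jog
```

```text
time: 4.2
tcp_pos: [0.5165, -0.2231, 0.0903]
eef_rot: [3.142, 0.0, 2.37]
wrist_force: [-2.2, 1.7, 7.3]
gripper_width: 0.007
grip_force: 3.6
time: 4.4
tcp_pos: [0.5165, -0.2232, 0.0901]
eef_rot: [3.142, 0.0, 2.37]
wrist_force: [-6.3, 3.8, 18.1]
gripper_width: 0.001
grip_force: 8.7
```

The left bolt stops dead at z = 0.0902 with 18 N on it, so it is sound. Next is the middle bolt.

Converted, -0.045 m is -0.9, -0.04 m is -0.8.

```bash
echo '[[[0,0,-0.44,0,0,0,0],[0,-0.8,0,0,0,0,0],[0,-0.9,0,0,0,0,0],[0,0,0.2,0,0,0,0],[0,0,0.16,0,0,0,0]]]' | python3 -m jog;echo '[[[0,0,0,0,0,0,0],[0,0,0.04,0,0,0,0],[0,0,0,0,0,0,0]]]' | python3 -m jog;  echo '[[[0,0,0.02,0,0,0,0],[0,0,0,0,0,0,0]]]' | python3 -m jog
```

```text
time: 4.9
tcp_pos: [0.4568, -0.2845, 0.0923]
eef_rot: [3.141, 0.0, 2.368]
wrist_force: [0.5, -0.2, 0.2]
gripper_width: 0.003
grip_force: 0.0
time: 5.2
tcp_pos: [0.4577, -0.2835, 0.0906]
eef_rot: [3.142, 0.0, 2.371]
wrist_force: [-0.3, 0.7, -0.4]
gripper_width: 0.008
grip_force: 0.0
time: 5.4
tcp_pos: [0.4577, -0.2837, 0.0903]
eef_rot: [3.141, 0.001, 2.37]
wrist_force: [-0.4, 3.5, 5.7]
gripper_width: 0.01
grip_force: 2.8
```

```bash
echo '[[[0,0,0.01,0,0,0,0],[0,0,0,0,0,0,0]]]' | python3 -m jog;echo '[[[0,0,-0.43,0,0,0,0],[0,-0.8,0,0,0,0,0],[0,-0.9,0,0,0,0,0],[0,0,0.2,0,0,0,0],[0,0,0.16,0,0,0,0]]]' | python3 -m jog;echo '[[[0,0,0,0,0,0,0],[0,0,0.04,0,0,0,0],[0,0,0,0,0,0,0]]]' | python3 -m jog;  echo '[[[0,0,0.02,0,0,0,0],[0,0,0,0,0,0,0]]]' | python3 -m jog
```

```text
time: 5.6
tcp_pos: [0.4578, -0.2837, 0.0902]
eef_rot: [3.141, 0.001, 2.37]
wrist_force: [-2.1, 4.6, 10.8]
gripper_width: 0.002
grip_force: 5.6
time: 6.1
tcp_pos: [0.3976, -0.3452, 0.0923]
eef_rot: [3.141, 0.0, 2.368]
wrist_force: [0.1, -0.2, -0.2]
gripper_width: 0.01
grip_force: 0.0
time: 6.4
tcp_pos: [0.3985, -0.3443, 0.0906]
eef_rot: [3.142, 0.0, 2.371]
wrist_force: [-0.7, -0.2, 0.5]
gripper_width: 0.006
grip_force: 0.0
time: 6.6
tcp_pos: [0.3982, -0.3448, 0.0898]
eef_rot: [3.141, 0.0, 2.37]
wrist_force: [0.9, 0.6, 0.6]
gripper_width: 0.005
grip_force: 0.6
```

The middle bolt is sound too. The right one gives, so I press it through its travel, slowly.

Converted, 0.002 m is 0.04.

```bash
echo '[[[0,0,0.04,0,0,0,0],[0,0,0,0,0,0,0]]]' | python3 -m jog;echo '[[[0,0,0.04,0,0,0,0],[0,0,0,0,0,0,0]]]' | python3 -m jog;  echo '[[[0,0,0.02,0,0,0,0],[0,0,0,0,0,0,0]]]' | python3 -m jog;  echo '[[[0,0,0.01,0,0,0,0],[0,0,0,0,0,0,0]]]' | python3 -m jog
```

```text
time: 6.8
tcp_pos: [0.3981, -0.345, 0.0876]
eef_rot: [3.141, 0.0, 2.37]
wrist_force: [0.8, 0.5, 1.9]
gripper_width: 0.001
grip_force: 1.0
time: 7.0
tcp_pos: [0.398, -0.345, 0.0856]
eef_rot: [3.141, 0.0, 2.37]
wrist_force: [2.0, 1.3, 2.2]
gripper_width: 0.005
grip_force: 1.4
time: 7.2
tcp_pos: [0.398, -0.345, 0.0851]
eef_rot: [3.142, 0.0, 2.37]
wrist_force: [0.3, 2.0, 9.4]
gripper_width: 0.006
grip_force: 4.4
time: 7.4
tcp_pos: [0.398, -0.3451, 0.085]
eef_rot: [3.142, 0.001, 2.37]
wrist_force: [-1.1, 3.8, 13.3]
gripper_width: 0.004
grip_force: 6.8
```

The right bolt sinks 5 mm with about 2 N on the way, so it is the stripped one. I lift off, move to the front, tilt the tool by -0.5 rad and open half way.

Converted, 0.035 m is 0.7, 0.032 m is 0.64, -0.125 rad is -0.0199.

```bash
echo '[[[0,0,-0.6,0,0,0,0],[0,0,-0.6,0,0,0,0.5],[0.7,0,0,0,0,0,0.5],[0.64,0,0,0,0,0,0.5],[0,0,0,0,-0.0199,0,0.5]]]' | python3 -m jog 15 ;echo '[[[0,0,0,0,-0.0199,0,0.5],[0,0,0,0,-0.0199,0,0.5],[0,0,0,0,-0.0199,0,0.5],[0,0,0,0,0,0,0.5],[0,0,0,0,0,0,0.5]]]' | python3 -m jog
cat > g.py <<'E'
from h import *
from scipy.spatial.transform import Rotation as Ro
o=manip.get_obs(); R=Ro.from_euler('xyz',o['eef_rot']).as_matrix()
X=np.array([.717,-.697,0]); G=np.array([.3985,-.3443,.052])-.045*X
tgt=G+.005*R[:,2]
d=R.T@(tgt-o['tcp_pos']); print('to grasp, tool axes',d.round(4),'z axis',R[:,2].round(3),'y',R[:,1].round(3),o['gripper_width'],o['tcp_pos'])
E
python3 g.py
```

```text
time: 7.9
tcp_pos: [0.3486, -0.2971, 0.1439]
eef_rot: [-3.141, 0.125, 2.37]
wrist_force: [-0.0, -0.8, -0.5]
gripper_width: 0.303
grip_force: 0.0
time: 8.4
tcp_pos: [0.3498, -0.2982, 0.1441]
eef_rot: [3.141, 0.496, 2.37]
wrist_force: [0.2, -0.4, 0.1]
gripper_width: 0.5
grip_force: 0.0
to grasp, tool axes [0.0244 0.0008 0.0965] z axis [ 0.341 -0.332 -0.879] y [0.697 0.717 0.   ] 0.5003521743096955 [ 0.34978934 -0.29815298  0.14405688]
```

Converted, 0.025 m is 0.5, 0.024 m is 0.48.

```bash
echo '[[[0.48,0.02,0.4,0,0,0,0.5],[0,0,0.5,0,0,0,0.5],[0,0,0.5,0,0,0,0.5],[0,0,0,0,0,0,0.5]]]' | python3 -m jog; python3 g.py
python3 - <<'E'
from h import *
im=snap('wrist','w1.png')
im=snap('scene'); cv2.imwrite('pics/sc3.png',cv2.resize(im['color'][205:355,210:410],None,fx=4,fy=4,interpolation=cv2.INTER_CUBIC))
E
```

```text
time: 8.8
tcp_pos: [0.3621, -0.3133, 0.0859]
eef_rot: [3.128, 0.476, 2.369]
wrist_force: [-0.5, -0.3, 0.3]
gripper_width: 0.499
grip_force: 0.0
to grasp, tool axes [0.0131 0.0027 0.0364] z axis [ 0.337 -0.31  -0.889] y [0.693 0.721 0.012] 0.49852696886923903 [ 0.36213118 -0.31329586  0.08590583]
```

View pics/sc3.png

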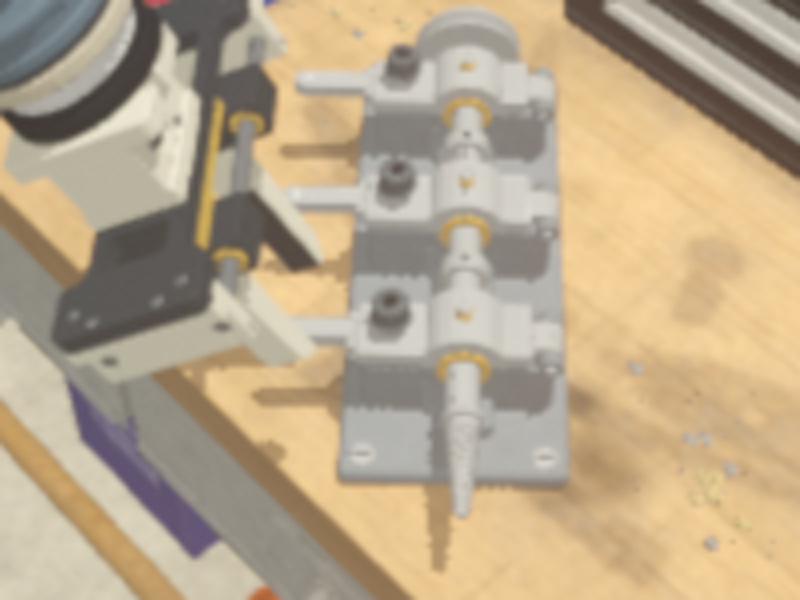

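View pics/w1.png

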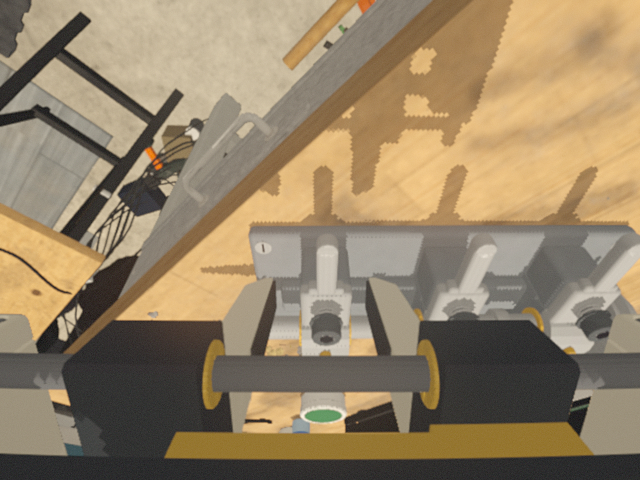

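The wrist view shows the right lug at about (326,260), midway between the finger tips at (272,285) and (368,285). The scene view agrees, with the lug at (325,328) between the fingers. I let it settle and re-measure.

```bash
echo '[[[0,0,0,0,0,0,0.5],[0,0,0,0,0,0,0.5]]]' | python3 -m jog; python3 g.py
```

```text
time: 9.1
tcp_pos: [0.3605, -0.3118, 0.0873]
eef_rot: [3.131, 0.478, 2.37]
wrist_force: [0.3, -1.1, 0.7]
gripper_width: 0.5
grip_force: 0.0
to grasp, tool axes [0.0119 0.0028 0.0387] z axis [ 0.338 -0.313 -0.888] y [0.693 0.72  0.01 ] 0.5004646311599621 [ 0.36049807 -0.31175087  0.08733526]
```

```bash
python3 -c "
from h import *
o=manip.get_obs();print(o['joints'].round(3),o['joint_vel'].round(3),o['joint_efforts'].round(2))"
```

```text
[-0.833  0.34   2.263  0.568  0.073 -2.192] [ 0.001  0.001  0.003  0.015 -0.006 -0.017] [-4.000e-02 -3.587e+01 -1.571e+01 -1.000e-02 -1.090e+00  6.000e-02]
```

Joint 5 has reached its lower limit, so that tilt is too steep here. I back off and use a tilt of about -0.15 rad instead.

```bash
cat >> g.py <<'E'
import sys
if len(sys.argv)>1:
    Rd=Ro.from_euler('xyz',[np.pi,0,np.pi-.771])*Ro.from_rotvec([0,float(sys.argv[1]),0])
    print('rotvec',(Ro.from_matrix(R).inv()*Rd).as_rotvec().round(3),o['joints'].round(2))
E
echo '[[[0,0,-0.4,0,0,0,0.5],[0,0,-0.4,0,0,0,0.5],[0,0,0,0,0.0175,0,0.5],[0,0,0,0,0.0175,0,0.5],[0,0,0,0,0.0175,0,0.5]]]' | python3 -m jog; echo '[[[0,0,0,0,0,0,0.5],[0,0,0,0,0,0,0.5]]]' | python3 -m jog;python3 g.py -0.15
```

```text
time: 9.6
tcp_pos: [0.3465, -0.2996, 0.1236]
eef_rot: [3.134, 0.145, 2.373]
wrist_force: [-0.1, 0.8, 0.1]
gripper_width: 0.497
grip_force: 0.0
time: 9.8
tcp_pos: [0.3468, -0.2993, 0.1222]
eef_rot: [3.132, 0.15, 2.374]
wrist_force: [-0.5, 0.4, -0.6]
gripper_width: 0.499
grip_force: 0.0
to grasp, tool axes [-0.0127  0.003   0.0779] z axis [ 0.114 -0.097 -0.989] y [0.694 0.72  0.009] 0.4994632203295409 [ 0.3467609  -0.2992937   0.12218158]
rotvec [0.01  0.    0.003] [-0.82  0.29  2.08  0.03  0.62 -1.65]
```

Converted, 0.02 m is 0.4, 0.01 m is 0.2, 0.01 rad is 0.0016.

```bash
echo '[[[-0.26,0.06,0.2,0.0016,0,0.0005,0.5],[0,0,0.4,0,0,0,0.5],[0,0,0.4,0,0,0,0.5],[0,0,0.4,0,0,0,0.5],[0,0,0.16,0,0,0,0.5]]]' | python3 -m jog; echo '[[[0,0,0,0,0,0,0.5],[0,0,0,0,0,0,0.5]]]' | python3 -m jog;python3 g.py -0.15
```

```text
time: 10.3
tcp_pos: [0.3655, -0.3131, 0.0456]
eef_rot: [3.142, 0.147, 2.37]
wrist_force: [0.5, -0.1, 0.3]
gripper_width: 0.499
grip_force: 0.0
time: 10.5
tcp_pos: [0.3665, -0.3141, 0.0476]
eef_rot: [3.142, 0.149, 2.37]
wrist_force: [0.4, -0.3, 0.7]
gripper_width: 0.503
grip_force: 0.0
to grasp, tool axes [0.0003 0.0007 0.0005] z axis [ 0.106 -0.103 -0.989] y [0.697 0.717 0.   ] 0.5025301667286501 [ 0.36645011 -0.31405223  0.04760928]
rotvec [ 0.    -0.001 -0.   ] [-0.81  0.48  2.05  0.01  0.46 -1.62]
```

It is in place. I close with 20 N.

Converted, -0.006 m is -0.12, -0.0013 m is -0.026, 0.05 rad is 0.008.

```bash
echo '[[[0,0,0,0,0,0,0],[0,0,0,0,0,0,0],[0,0,0,0,0,0,0],[0,0,0,0,0,0,0],[0,0,0,0,0,0,0]]]' | python3 -m jog 20; echo '[[[0,0,0,0,0,0,0],[0,0,0,0,0,0,0]]]' | python3 -m jog; echo '[[[-0.026,0,-0.12,0,0.008,0,0],[-0.026,0,-0.12,0,0.008,0,0],[-0.026,0,-0.12,0,0.008,0,0],[-0.026,0,-0.12,0,0.008,0,0],[0,0,0,0,0,0,0]]]' | python3 -m jog
```

```text
time: 11.0
tcp_pos: [0.3669, -0.3138, 0.0472]
eef_rot: [3.141, 0.148, 2.37]
wrist_force: [20.1, 19.9, 1.8]
gripper_width: 0.125
grip_force: 20.0
time: 11.2
tcp_pos: [0.3672, -0.3135, 0.0472]
eef_rot: [3.14, 0.148, 2.37]
wrist_force: [8.4, 8.7, 2.0]
gripper_width: 0.126
grip_force: 20.0
time: 11.7
tcp_pos: [0.3693, -0.3154, 0.0715]
eef_rot: [3.14, -0.056, 2.37]
wrist_force: [3.3, 8.5, -0.4]
gripper_width: 0.127
grip_force: 20.0
```

The grip is 11.7 mm wide, which matches the 12 mm lug, and the cap is lifting with low force. I continue the arc.

Converted, -0.012 m is -0.24, 0.001 m is 0.02, 0.1 rad is 0.0159.

```bash
echo '[[[-0.026,0.02,-0.12,0,0.008,0,0],[-0.052,0,-0.24,0,0.0159,0,0],[-0.052,0,-0.24,0,0.0159,0,0],[0,0,0,0,0,0,0]]]' | python3 -m jog; echo '[[[-0.052,0,-0.24,0,0.0159,0,0],[-0.052,0,-0.24,0,0.0159,0,0],[-0.052,0,-0.24,0,0.0159,0,0],[0,0,0,0,0,0,0],[0,0,0,0,0,0,0]]]' | python3 -m jog; echo '[[[-0.052,0,-0.24,0,0.0159,0,0],[-0.052,0,-0.24,0,0.0159,0,0],[0,0,0,0,0,0,0],[0,0,0,0,0,0,0],[0,0,0,0,0,0,0]]]' | python3 -m jog
python3 - <<'E'
from h import *
o=manip.get_obs(); print(o['joints'].round(2),o['joint_vel'].round(3))
im=snap('scene'); cv2.imwrite('pics/sc4.png',cv2.resize(im['color'][180:330,230:430],None,fx=4,fy=4,interpolation=cv2.INTER_CUBIC))
E
```

```text
time: 12.1
tcp_pos: [0.3772, -0.3227, 0.1006]
eef_rot: [3.141, -0.308, 2.37]
wrist_force: [-2.5, 6.8, 2.2]
gripper_width: 0.129
grip_force: 20.0
time: 12.6
tcp_pos: [0.3919, -0.3371, 0.1295]
eef_rot: [3.141, -0.603, 2.371]
wrist_force: [-1.9, 4.1, 3.9]
gripper_width: 0.131
grip_force: 20.0
time: 13.1
tcp_pos: [0.4056, -0.3505, 0.1454]
eef_rot: [3.141, -0.8, 2.371]
wrist_force: [0.6, 2.6, -0.9]
gripper_width: 0.125
grip_force: 20.0
[-0.79  0.84  1.25 -0.02  1.85 -1.59] [ 0.001 -0.001 -0.004 -0.001  0.001  0.   ]
```

View pics/sc4.png

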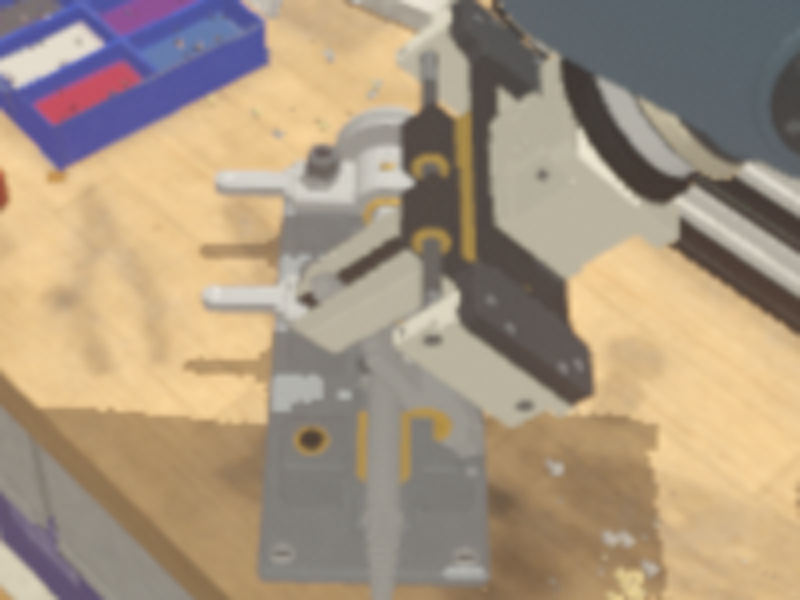

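The right cap is open by about 0.95 rad, with its empty bolt seat visible at (311,438) and the lug held in the fingers at (310,295). The other two caps are shut, the arm is at rest and the forces are small.

```bash
python3 -c "
from workcell import manip
print(manip.close_job())"
```

```text
the job is handed in; nothing more can be done
None
```

The right bolt, at the taper end, is the stripped one: it sank 5 mm while the other two stayed firm; I handed the job in with its cap held open at about 54° and the other two caps shut, but no verdict came back.

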